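# Drive the seized hinge pin out of the paper drill's side stop

### The arm

A 7-joint arm with a two-finger parallel gripper is mounted at the origin on the work surface. World frame = base frame: x ahead of the robot, y to its left, z up, the work surface at z = 0. Lengths are in m, angles in rad, forces in N, time in s.
With the tool pointing down it reaches from about 0.35 to 0.9 m from the base axis. Payload 8.1 kg.
Tool frame: the origin (TCP) lies midway between the tips of the shut fingers; the grasp point (between the pads) lies 19 mm behind it; z points along the fingers, y is the line along which they close (so a half turn about z gives the same grasp; the last joint's range is limited). The gripper opens to 85 mm and grips with 20 to 120 N. Pads are 22 mm wide; open, the fingers measure 114 mm over their backs; the gripper's body (76 mm by 85 mm) begins 54 mm behind the grasp point. The pads swing forward as they close: fully open they stand 13 mm farther back than shut.
Start: joints at [-1.233, 0.434, 0.025, 1.573, -0.012, 1.134, -0.075], TCP at [0.267, 0.565, 0.231] pointing down, gripper open.
Joint ranges: [-2.62, 2.62], [-0.44, 2.09], [-1.27, 1.32], [0.08, 2.57], [-1.32, 4.46], [0.12, 2], [-2.74, 2.74]. Speed limits (rad/s): [2.22, 2.22, 3.01, 3.01, 3.14, 3.14, 3.14].

### API

Orientations are given as a rotation vector (axis times angle).
In Python, from cell import env gives the robot as it stands.
- The arm moves only by the tool carry_out, never from a script. Its argument "motion" is a list that holds one entry, the list of rows, each a list of 7 numbers: the shift along the tool's x, y, z scaled (see below), then the turn, a rotation vector about the tool's x, y, z scaled (see below), then the opening, from 0 (shut) to 1 (fully open). A call has 1 to 20 rows; each row is the pose to reach, as a shift and turn from the pose commanded when the call began, along the tool's axes at that moment, turning the shorter way round; what a row does not reach only later rows make up. The controller multiplies each number of a shift by 50 cm and each number of a turn by 360 degrees. A row lasts 1/8 s, in which the tool goes at most 62.5 mm and 10.7 degrees, less where a joint would pass 70% of its speed; a pose out of reach is approached as far as the arm can. A call with a number of a shift or a turn outside -1 to 1 is refused whole. A call with a gripper value outside its range is refused whole. The fingers move at their own pace and stop on an object; the grip force is fixed at half the most. Time passes only in rows, so rows that repeat a pose let the fingers close. It gives the time, the measured TCP pose, the force, the opening and the grip force at its end, in the units of the state.
- env.read_state(): the state, without advancing time (a new reading comes with each control period).
- env.read_camera(name): name is "side" or "top"; returns the picture (384x512x3 uint8, red, green, blue); there is no depth.
- env.calibration(name): a dict with "fx", "fy", "cx", "cy" (pixels), "xyz" and "rotation" of the camera in the world. Camera axes: x right, y down, z forward; pixel columns grow to the right and rows downward; lengths in m; the calibration is good to about 2 mm. A picture is of the moment at which its call begins. calibration takes no time and is no camera call.
- env.job_done(): hands the job in; it is judged then, once.
Trained networks look in the newest picture that a camera, given by its name, has taken for a name from the list of things; names that differ only in an ending like _2 or _b are one class to them, and where a whole thing is asked for, a point or a joint stands for the part that bears it (a point fixed in the world has none). Each returns a list of dicts, best first, with "score" (0 to 1); they miss things now and then, are a little off and sometimes report something else, mostly with a low value. They report only what shows in the picture. A call takes as long as a camera call. They do not tell look-alikes from the thing itself.
- env.recognise(camera, target): "point" ([column, row] in pixels, amid what is visible of it).
- env.masks_of(camera, target): "mask" (384x512 bool, what is visible of it) and "point" ([column, row] in pixels, amid what is visible of it).
- env.place_of(camera, target): "point" ([column, row] in pixels: a listed point, or the origin of a listed thing).
The state is a dict: "clock": time; "q": joint angles; "qd": joint speeds; "effort": joint torques, N m; "tool_pos": TCP position; "ee_rot": TCP orientation; "wrist_force": force on the tool from outside, world axes, zero at the start; "ft_torque": the same for the moment, N m; "gripper_width": opening from 0.0 (shut) to 1.0 (fully open); "grasp_force": force on a finger pad.
Only numpy, scipy, OpenCV 4.12 (cv2) and the standard library are available. Lean on these libraries where they do the work, as an engineer would, in place of code of your own. Each camera call takes 0.05 s, during which the arm holds its last target. There are 200 camera calls.

### The job

The black side stop of the paper drill is clamped in the vise with its hinge pin seized. Take the drift punch (the tool with the slim round nose) from the wooden rest and, with its nose, push the pin from its headless end until its tail is clear of the near lug and of the black tongue between the lugs, never pressing on the hinge, pin or vise with more than 25 N. Then lay the punch back in its own notches on the rest, and leave the chisel and the other loose things where they are.

Things in the scene. Friction and masses are not known exactly. Their poses are not given: they have to be found in the camera images.
- vise: Fixed grey machine vise, base 140 (x) by 170 (y) by 22 mm, jaws up to z = 56 mm. Origin: centre of its underside; z up. It holds an aluminium hinge with a level pin along the vise's y. Along y: near lug -25 to -9 mm, black tongue of the stop -8.5 to 8.5, far lug 9 to 25. Toward -y, only the vise's screw and cross bar (below z 46 mm). The stop's black finger goes from the tongue to +x.
- nominal_bore (a point): Point fixed on the vise (y -25, z 85 mm): mouth of the near lug's 14 mm through bore if the hinge sat central and fully down. Same axes as the vise. It is clamped up to 18 mm off along x, either way, and 0 to 10 mm higher (not measured: feel or look); y is true. Lug: 32 mm wide (x) and tall, bore in its centre, sides and top free; light touches do not shift it.
- pin (a joint): Travel (m) of the seized steel pin to the vise's +y; starts at 0.001 to 0.009. Pin 12 mm diameter, shaft 50 mm, 19 mm head on the +y side; flat headless tail at vise y = -23 mm + travel, at first inside the near lug. Resists with 9 N plus 1.5 N per 10 mm/s, stays where left; from 0.032 on the tail is clear of the tongue; hard stop at 0.040, still captive in the far lug.
- punch: Drift punch, plain steel, 0.22 kg: square shank 16 by 16 by 100 mm with a round nose of 10 mm diameter and 55 mm length. Origin: on its axis, in the middle of the shank; x along the axis towards the nose, z up as it lies. It lies level in one of the two lanes of the rest, its axis 50 mm above the bench. The shank can be gripped from above round its middle.
- punch_tip (a point): Flat end of the punch's nose, on its axis, 105 mm along x from the punch's origin.
- chisel: Cold chisel, plain steel: same square shank (16 by 16 by 100 mm, origin in its middle, x towards the blade) but a flat blade 24 mm wide, 55 mm long. It lies in the other lane. Not to be used; leave it.
- rest: Fixed wooden tool rest, base 110 (x) by 170 (y) by 10 mm. Origin: centre of its underside; z up. Two crossbars, 10 mm thick, at x = -42 and 42 mm carry the tools at z = 42 mm in two lanes along x, at y = -40 and 40 mm, noses to +x. Notches 21 mm wide, lips 8 mm high. Between the crossbars 74 mm are free for the fingers.
- label_roll: Upright white label roll, 84 mm diameter, 50 mm high, with a core hole; origin: centre of its underside. Bystander.
- card_block: White block of cards, 85 by 55 by 45 mm; origin: centre of its underside. Bystander.
- oil_bottle: White plastic bottle, 44 mm diameter, 110 mm high; origin: centre of its underside. Bystander.
- spare_roll: Cardboard core ring, 60 mm diameter, 30 mm high; origin: centre of its underside. Bystander.
There are look-alikes about, which are no part of the job. Leave any red look-alike of the punch alone.

How it is judged:
On the way, in this order (a step that is already met when the one before it is completed fails the run):
1. the punch is lifted off the rest (height (world z) of punch above 0.075 m), for 0.2 s.
2. the pin has been driven to a travel of 32 mm or more with the punch's nose in the bore (value of joint pin above 0.032 m and y of punch_tip in the frame of vise between -0.001 and 0.03 m and x of punch_tip in the frame of vise between -0.025 and 0.025 m and z of punch_tip in the frame of vise between 0.077 and 0.103 m), for 0.1 s.
At the end, for the whole second after the job is handed in: The pin's travel is above 32 mm, and the punch lies at rest, level in the notches of the rest it came from: within 15 mm of where it lay at the start, parallel to the lane within 0.12 rad, its axis 46 to 53.5 mm above the bench (value of joint pin above 0.032 m and distance of punch from where it was at the start of the episode below 0.015 m and angle between the x axis of punch and the x axis of rest, either way round below 0.12 rad and z of punch in the frame of rest between 0.046 and 0.0535 m and linear speed of punch below 0.01 m/s); the robot touches nothing.
It fails at once if the punch presses on the hinge, pin or vise with more than 25 N (contact force between punch and vise above 25 N).
It fails at once if the hand or arm presses on the hinge, pin or vise with more than 25 N (contact force between any of the fingers, the arm and vise above 25 N).
It fails at once if the chisel is shifted by more than 15 mm (distance of chisel from where it was at the start of the episode above 0.015 m).
It fails at once if a bystander is shifted by more than 30 mm (distance of any of label_roll, card_block, oil_bottle, spare_roll from where it was at the start of the episode above 0.03 m).
It also fails if it takes over 67 s, if anything falls off the work surface, if the arm or the gripper's body presses on something with over 40 N, if the wrist force passes 120 N, or if a joint passes its speed limit or range.

## Working session

There is one attempt and no reset: what is moved stays moved. The work goes in short steps, Python scripts to look and compute and a tool call to move; the robot and the scene stay as the last step left them, time stands still between calls to the robot, and variables do not carry over. Pictures are saved under pics/ and viewed, at most 10 in all, crops included, and the job is handed in when it is done.

Besides the shell and the picture viewer there is one more tool, called after ">>>" as name(argument=value, ...) on one line, values as JSON. carry_out: Moves the arm, as the interface text tells. Shifts and turns lie within -1 to 1; 1 stands for 50 cm of shift or 360 degrees of turn. Its arguments: {"type":"object","properties":{"motion":{"type":"array","items":{"type":"array","items":{"type":"array","items":{"type":"number","minimum":-1,"maximum":1}}}}},"required":["motion"]}

```bash
mkdir -p pics; cat > h.py <<'E'
import numpy as np,cv2
from cell import env
from scipy.spatial.transform import Rotation as R
def rot(c):
    r=np.array(c["rotation"],float)
    return r if r.shape==(3,3) else R.from_rotvec(r).as_matrix()
def ray(cam,p):
    c=env.calibration(cam); d=rot(c)@np.array([(p[0]-c["cx"])/c["fx"],(p[1]-c["cy"])/c["fy"],1.]); return np.array(c["xyz"]),d
def atz(cam,p,z):
    o,d=ray(cam,p); return o+d*(z-o[2])/d[2]
def proj(cam,P):
    c=env.calibration(cam); q=rot(c).T@(np.array(P)-np.array(c["xyz"])); return np.array([c["cx"]+c["fx"]*q[0]/q[2],c["cy"]+c["fy"]*q[1]/q[2]])
def save(im,n,s=1): cv2.imwrite("pics/"+n,cv2.resize(im[:,:,::-1],None,fx=s,fy=s,interpolation=cv2.INTER_CUBIC))
E
python3 - <<'E'
from h import *
np.set_printoptions(precision=3,suppress=True)
for c in("top","side"):
    im=env.read_camera(c); save(im,c+"0.png",1.5); print(c,env.calibration(c))
    for t in("punch","punch_tip","chisel","rest","vise","nominal_bore"):
        for r in env.place_of(c,t)[:3]: print(c,t,np.round(r["point"],1),round(r["score"],2))
s=env.read_state();print(s)
E
```

```text
top {'fx': 381.3463554284015, 'fy': 381.3463554284015, 'cx': 255.88867960030865, 'cy': 193.9466051043815, 'xyz': array([ 0.539, -0.054,  1.347]), 'rotation': array([-2.188,  2.208, -0.063])}
top punch [378.9 223.5] 0.73
top punch [309.7 207.7] 0.51
top punch [301.9 139.6] 0.51
top punch_tip [306.1 233.2] 0.78
top punch_tip [408.  210.4] 0.69
top punch_tip [343.8 249.2] 0.67
top chisel [306.  235.1] 0.7
top chisel [332.3 203. ] 0.68
top rest [316.7 205.2] 0.76
top vise [205.7 206.7] 0.86
top vise [306.7 235.1] 0.2
top nominal_bore [202.9 206.8] 0.7
top nominal_bore [207.2 207.8] 0.58
side {'fx': 414.6596689515709, 'fy': 414.6596689515709, 'cx': 249.79079272111352, 'cy': 188.78864140506468, 'xyz': array([ 0.276, -0.952,  1.08 ]), 'rotation': array([-2.352,  0.362, -0.174])}
side punch [206.4 272.1] 0.81
side punch [269.4 329.9] 0.81
side punch [326.3 230.3] 0.73
side punch_tip [226.9 248.9] 0.72
side punch_tip [297.5 358.3] 0.54
side punch_tip [219.4 303.6] 0.53
side chisel [267.7 265.2] 0.88
side rest [264.  258.4] 0.77
side vise [226.3 176.3] 0.71
side nominal_bore [228.4 162.4] 0.76
{'clock': 0.7, 'q': array([-1.233,  0.434,  0.025,  1.573, -0.012,  1.134, -0.075]), 'qd': array([ 0.001, -0.001,  0.   , -0.   ,  0.   ,  0.002,  0.001]), 'effort': array([ -0.   , -67.011,   1.023, -31.652,   0.015,   0.002,   0.   ]), 'tool_pos': array([0.267, 0.565, 0.231]), 'ee_rot': array([0.687, 3.066, 0.   ]), 'wrist_force': array([0.116, 0.192, 0.353]), 'ft_torque': array([ 0.003, -0.033,  0.037]), 'grasp_force': 0.0, 'gripper_width': 0.9994884643095816}
```

View pics/top0.png

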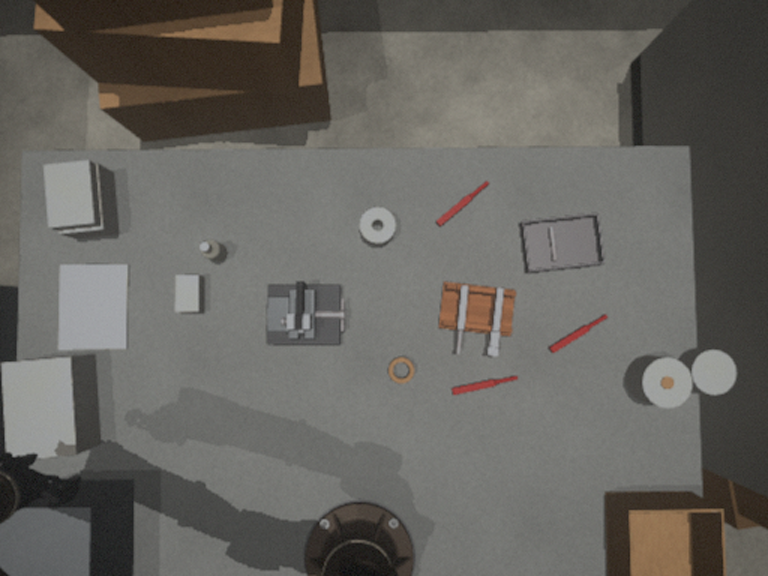

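View pics/side0.png

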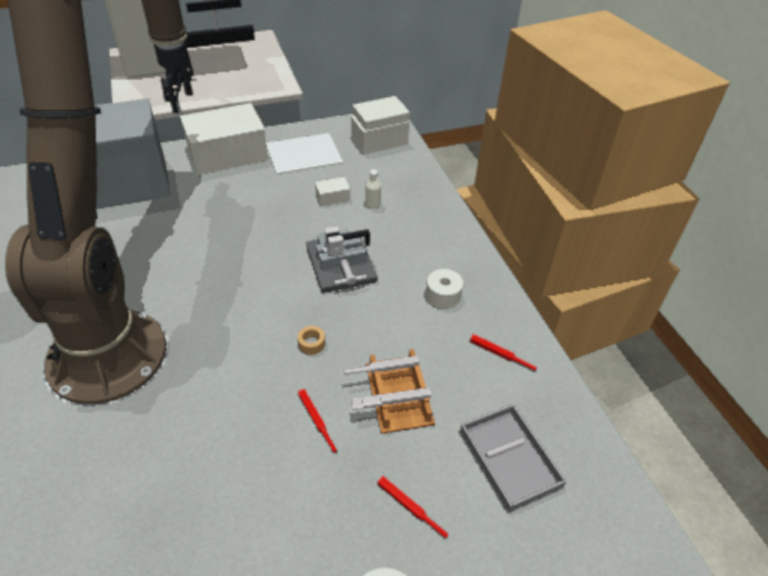

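Top view (1.5x): the punch candidates are the slim-nosed grey tool in the rest's left lane (shank ~(463,300), nose end (457,352)), the broad-bladed grey tool in the right lane (498,310 → 493,352; chisel), red look-alikes at (462,203), (578,333) and (485,385), and a grey stick in the tray at (553,243). The slim-nosed one in the rest is the one I want. The vise is at (304,314), screw to the right (−y), finger upward (+x).

```bash
python3 - <<'E'
from h import *
np.set_printoptions(precision=4,suppress=True)
t=env.read_camera("top")
r=[a for a in env.place_of("top","rest")]
mk=env.masks_of("top","punch"); 
for m in mk: print("m",m["score"],m["point"],m["mask"].sum(),t[m["mask"]].mean(0))
for m in env.masks_of("top","rest")[:1]: print(cv2.minAreaRect(np.argwhere(m["mask"])[:,::-1].astype(np.float32)))
for m in env.masks_of("top","vise")[:1]: print(cv2.minAreaRect(np.argwhere(m["mask"])[:,::-1].astype(np.float32)))
s=env.read_camera("side")
for m in env.masks_of("side","punch"): print("s",m["score"],m["point"],m["mask"].sum(),s[m["mask"]].mean(0))
a=cv2.resize(t[180:245,285:350],(390,390),interpolation=cv2.INTER_CUBIC)
b=cv2.resize(t[180:240,172:237],(390,360),interpolation=cv2.INTER_CUBIC)
b=np.vstack([b,np.zeros((30,390,3),np.uint8)])
save(np.hstack([a,b]),"crop1.png")
print(atz("top",(302,235),.05),atz("top",(206,207),.0))
E
```

```text
m 0.75 [317.3, 256.9] 232 [135.6466  75.194   72.7069]
m 0.74 [306.5, 211.6] 163 [146.2761 145.227  146.0736]
m 0.62 [305.5, 137.0] 175 [144.5486  75.8343  72.7086]
m 0.46 [382.2, 223.0] 162 [136.1049  65.2593  63.1543]
((317.3908386230469, 204.8187713623047), (49.627471923828125, 31.785371780395508), 7.594643592834473)
((203.74417114257812, 208.1748046875), (52.67074966430664, 44.00889587402344), 1.9091525077819824)
s 0.89 [271.7, 332.0] 349 [187.5931  48.2722  42.7679]
s 0.79 [207.6, 274.2] 279 [186.6595  62.5412  57.147 ]
s 0.72 [258.5, 244.6] 320 [170.6281 164.8187 160.0656]
s 0.65 [333.5, 233.1] 288 [168.9062  57.9444  52.9965]
[ 0.4658 -0.2169  0.05  ] [0.5647 0.1142 0.    ]
```

View pics/crop1.png

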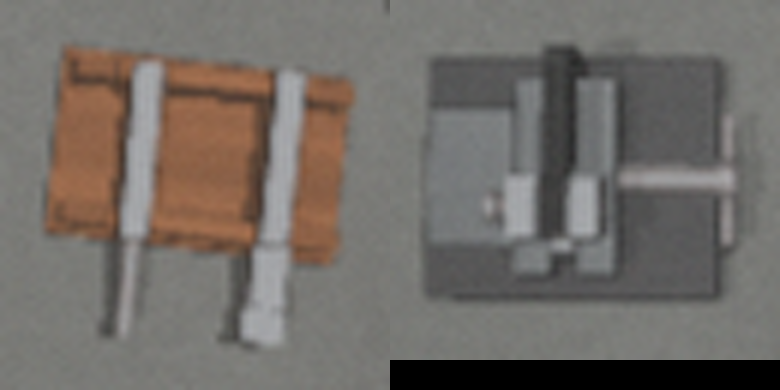

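The left crop confirms the choice: slim round nose in the left lane (shank (149,62)–(133,238), tip (124,335)); the chisel is on the right. In the right crop the near lug top is at about (567–600, 175–237).

```bash
python3 - <<'E'
from h import *
np.set_printoptions(precision=4,suppress=True)
f=lambda u,v,z,ox=285:atz("top",(ox+(u+.5)/6-.5,180+(v+.5)/6-.5),z)
a,b,c=f(149,62,.058),f(133,238,.058),f(124,335,.05)
print("punch",a,b,c,"ctr",(a+b)/2, np.linalg.norm(a-b), np.degrees(np.arctan2(*(c-a)[1::-1])))
for z in(.022,):
  q=np.array([f(u,v,z,172) for u,v in((430,58),(718,57),(722,298),(424,297))]);print(q,q.mean(0))
  print("yaw",np.degrees(np.arctan2(q[0]-q[3],1)[1]), [np.degrees(np.arctan2(*(q[i]-q[j])[1::-1])) for i,j in((0,3),(1,2),(0,1),(3,2))])
for z in(.101,.106,.111): print("lug",[f(*p,z,172) for p in((567,175),(600,175),(567,237),(600,237))])
vp=q.mean(0)
s=env.read_camera("side"); save(s[145:205,195:260],"crop2.png",9)
for t in("vise","nominal_bore","pin","punch"):
  for r in env.place_of("side",t)[:3]: print(t,r["point"],r["score"])
E
```

```text
punch [ 0.6182 -0.2435  0.058 ] [ 0.5191 -0.2328  0.058 ] [ 0.4643 -0.2279  0.05  ] ctr [ 0.5686 -0.2382  0.058 ] 0.0996968635980397 174.22399943375217
[[ 0.6248 -0.0183  0.022 ]
 [ 0.6239 -0.1855  0.022 ]
 [ 0.4844 -0.1858  0.022 ]
 [ 0.4867 -0.0138  0.022 ]] [ 0.555  -0.1009  0.022 ]
yaw -0.26070055826662847 [np.float64(-1.8862849584842616), np.float64(0.12463333712447908), np.float64(89.6699375333424), np.float64(89.24621119725997)]
lug [array([ 0.5553, -0.0945,  0.101 ]), array([ 0.5551, -0.1125,  0.101 ]), array([ 0.5216, -0.0941,  0.101 ]), array([ 0.5214, -0.1121,  0.101 ])]
lug [array([ 0.5552, -0.0944,  0.106 ]), array([ 0.555 , -0.1123,  0.106 ]), array([ 0.5216, -0.094 ,  0.106 ]), array([ 0.5215, -0.1119,  0.106 ])]
lug [array([ 0.5551, -0.0942,  0.111 ]), array([ 0.555, -0.112,  0.111]), array([ 0.5217, -0.0938,  0.111 ]), array([ 0.5215, -0.1116,  0.111 ])]
vise [221.7, 176.3] 0.84
nominal_bore [228.2, 160.9] 0.82Traceback (most recent call last):
  File "<stdin>", line 13, in <module>
ValueError: it knows: card_block, chisel, label_roll, nominal_bore, oil_bottle, punch, punch_tip, rest, spare_roll, vise
```

View pics/crop2.png

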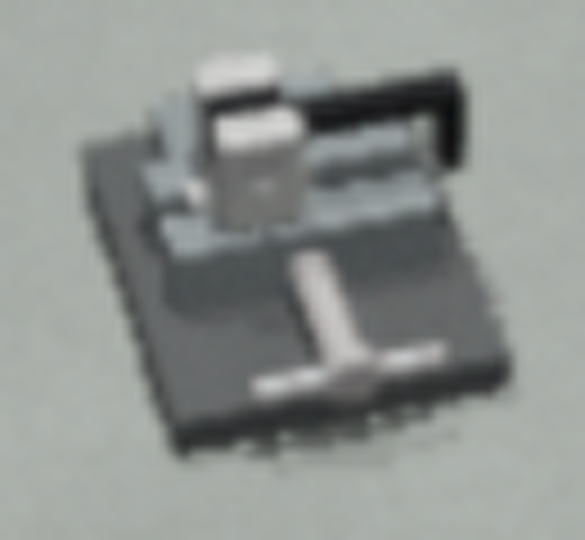

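```bash
python3 - <<'E'
from h import *
np.set_printoptions(precision=4,suppress=True)
f=lambda u,v,z:atz("top",(172+(u-390+.5)/6-.5,180+(v+.5)/6-.5),z)
q=np.array([f(u,v,.022) for u,v in((430,58),(718,57),(722,298),(424,297))]);print(q,q.mean(0))
print([np.degrees(np.arctan2(*(q[i]-q[j])[1::-1])) for i,j in((0,3),(1,2),(0,1),(3,2))])
print("screw",f(622,178,.04),f(728,178,.04))
for z in(.101,.111): print("lug",np.array([f(*p,z) for p in((567,175),(600,175),(567,237),(600,237))]),"far",f(505,175,z),f(535,237,z))
g=lambda u,v:(195+(u+.5)/9-.5,145+(v+.5)/9-.5)
yf=q.mean(0)[1]-.025
for n,p in dict(bore=(263,185),tl=(217,142),tr=(303,137),bl=(220,224),br=(302,220)).items():
  o,d=ray("side",g(*p)); print(n,o+d*(yf-o[1])/d[1])
for r in env.place_of("side","punch_tip")[:0]:pass
from itertools import product
print("punch side",proj("side",(.5686,-.2382,.05)),proj("side",(.4643,-.2279,.05)))
print("tip seen 1.5x: 345,372 ->",atz("side",(345/1.5,372/1.5),.05))
E
```

```text
[[0.6269 0.2077 0.022 ]
 [0.626  0.0408 0.022 ]
 [0.4866 0.0393 0.022 ]
 [0.4889 0.211  0.022 ]] [0.5571 0.1247 0.022 ]
[np.float64(-1.3799594592144262), np.float64(0.6294905801351599), np.float64(89.67013000907824), np.float64(89.24603870593067)]
screw [0.5561 0.0947 0.04  ] [0.5556 0.0342 0.04  ]
lug [[0.5573 0.1176 0.101 ]
 [0.5571 0.0997 0.101 ]
 [0.5236 0.1177 0.101 ]
 [0.5234 0.0998 0.101 ]] far [0.5576 0.1513 0.101 ] [0.5238 0.135  0.101 ]
lug [[0.5571 0.1162 0.111 ]
 [0.557  0.0984 0.111 ]
 [0.5237 0.1163 0.111 ]
 [0.5236 0.0985 0.111 ]] far [0.5574 0.1496 0.111 ] [0.5239 0.1335 0.111 ]
bore [0.5404 0.0997 0.0813]
tl [0.5227 0.0997 0.1086]
tr [0.5571 0.0997 0.1023]
bl [0.5223 0.0997 0.0651]
br [0.5559 0.0997 0.0582]
punch side [262.2284 242.2421] [228.6676 247.7959]
tip seen 1.5x: 345,372 -> [ 0.468  -0.2298  0.05  ]
```

```bash
cat >> h.py <<'E'
def Rd(yaw): # tool down, tool y at yaw deg
    a=np.radians(yaw); y=np.array([np.cos(a),np.sin(a),0]); z=np.array([0,0,-1.]); return np.column_stack([np.cross(y,z),y,z])
def row(p0,R0,p,yaw,g):
    t=R0.T@(np.array(p)-p0)/.5; w=R.from_matrix(R0.T@Rd(yaw)).as_rotvec()/(2*np.pi); return np.round(np.r_[t,w,g],4).tolist()
def cur():
    s=env.read_state(); return np.array(s["tool_pos"]),R.from_rotvec(s["ee_rot"]).as_matrix(),s
def info():
    p,M,s=cur(); print("t",round(s["clock"],2),"p",np.round(p,4),"yaw",round(np.degrees(np.arctan2(M[1,1],M[0,1])),2),"tilt",np.round(M[:,2],3),"F",np.round(s["wrist_force"],1),"w",round(s["gripper_width"],3),"g",round(float(s["grasp_force"]),1),"q",np.round(s["q"],2)); return p,M,s
E
python3 - <<'E'
from h import *
p,M,s=info()
print(row(p,M,(.5686,-.2382,.16),84,1)); print(row(p,M,(.5686,-.2382,.20),84,1))
E
```

```text
t 1.25 p [0.2667 0.5653 0.2313] yaw 64.74 tilt [ 0.  0. -1.] F [-0.2 -0.7 -0.2] w 0.997 g 0.0 q [-1.23  0.43  0.02  1.57 -0.01  1.13 -0.08]
[-1.2318, -1.1956, 0.1426, 0.0, 0.0, -0.0535, 1.0]
[-1.2318, -1.1956, 0.0626, 0.0, 0.0, -0.0535, 1.0]
```

>>> carry_out(motion=[[[-0.9,-0.9,0.06,0,0,-0.05,1],[-0.9,-0.9,0.06,0,0,-0.05,1],[-0.9,-0.9,0.06,0,0,-0.05,1],[-0.9,-0.9,0.06,0,0,-0.05,1],[-0.9,-0.9,0.06,0,0,-0.05,1],[-0.9,-0.9,0.06,0,0,-0.05,1],[-0.9,-0.9,0.06,0,0,-0.05,1],[-0.9,-0.9,0.06,0,0,-0.05,1],[-0.9,-0.9,0.06,0,0,-0.05,1],[-0.9,-0.9,0.06,0,0,-0.05,1],[-0.9,-0.9,0.06,0,0,-0.05,1],[-0.9,-0.9,0.06,0,0,-0.05,1]]])

```text
clock: 2.75
tool_pos: [0.4816, -0.0341, 0.2013]
ee_rot: [-0.202, -3.135, -0.0]
wrist_force: [-0.0, 0.6, -0.0]
gripper_width: 0.998
grasp_force: 0.0
```

```bash
python3 - <<'E'
from h import *
p,M,s=info()
print(row(p,M,(.5686,-.2382,.12),84,1))
E
```

```text
t 2.75 p [ 0.4816 -0.0341  0.2013] yaw 82.64 tilt [-0.  0. -1.] F [-0.   0.6 -0. ] w 0.998 g 0.0 q [-0.27  0.23  0.28  1.97 -0.08  0.95  1.49]
[-0.2248, -0.3827, 0.1624, 0.0, -0.0, -0.0038, 1.0]
```

>>> carry_out(motion=[[[-0.225,-0.383,0.16,0,0,-0.0038,1],[-0.225,-0.383,0.16,0,0,-0.0038,1],[-0.225,-0.383,0.16,0,0,-0.0038,1],[-0.225,-0.383,0.16,0,0,-0.0038,1],[-0.225,-0.383,0.16,0,0,-0.0038,1],[-0.225,-0.383,0.16,0,0,-0.0038,1]]])

```text
clock: 3.5
tool_pos: [0.5694, -0.2352, 0.121]
ee_rot: [-0.158, -3.137, -0.003]
wrist_force: [0.3, 0.7, 0.2]
gripper_width: 0.998
grasp_force: 0.0
```

```bash
python3 - <<'E'
from h import *
p,M,s=info()
print(row(p,M,(.5686,-.2382,.031),84,1))
a=cv2.resize(env.read_camera("side")[205:285,205:305],(700,560),interpolation=cv2.INTER_CUBIC); save(a,"g.png")
E
```

```text
t 3.5 p [ 0.5694 -0.2352  0.121 ] yaw 84.24 tilt [-0.001  0.002 -1.   ] F [0.3 0.7 0.2] w 0.998 g 0.0 q [ 0.09  0.54  0.31  1.74 -0.2   0.9   1.96]
[0.0008, -0.0064, 0.1801, 0.0003, -0.0001, 0.0007, 1.0]
```

View pics/g.png

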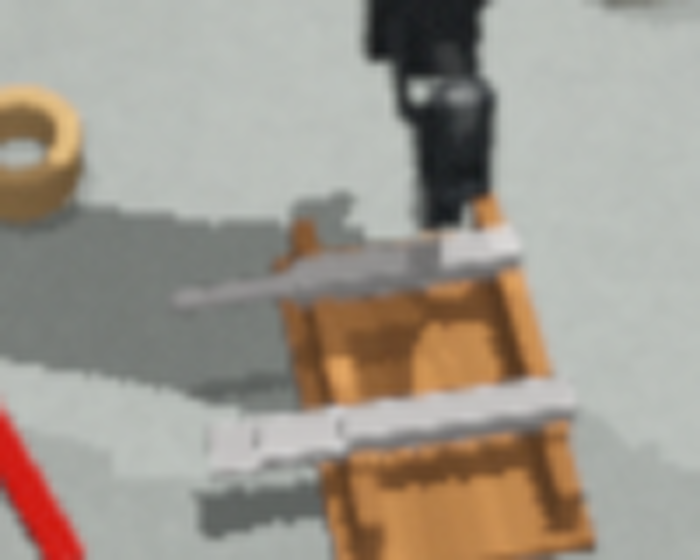

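```bash
python3 - <<'E'
from h import *
for y in(-.2382,-.19,-.28): print(y,(proj("side",(.569,y,.134))-[205,205])*7)
E
```

```text
-0.2382 [409.78968956 139.54883372]
-0.19 [372.7526906   55.95598852]
-0.28 [443.50824584 215.65192347]
```

The picture shows the open fingers straddling the punch's shank (near fingertip at (445,225), as predicted by projection). I'll descend and grip.

>>> carry_out(motion=[[[0.001,-0.006,0.09,0,0,0.0007,1],[0.001,-0.006,0.15,0,0,0.0007,1],[0.001,-0.006,0.18,0,0,0.0007,1],[0.001,-0.006,0.18,0,0,0.0007,1],[0.001,-0.006,0.18,0,0,0.0007,0.3],[0.001,-0.006,0.18,0,0,0.0007,0.05],[0.001,-0.006,0.18,0,0,0.0007,0],[0.001,-0.006,0.18,0,0,0.0007,0],[0.001,-0.006,0.18,0,0,0.0007,0],[0.001,-0.006,0.18,0,0,0.0007,0],[0.001,-0.006,0.18,0,0,0.0007,0],[0.001,-0.006,0.18,0,0,0.0007,0]]])

```text
clock: 5.05
tool_pos: [0.5685, -0.2408, 0.0319]
ee_rot: [0.168, 3.136, 0.0]
wrist_force: [-1.0, 0.8, 5.5]
gripper_width: 0.174
grasp_force: 58.5
```

```bash
python3 - <<'E'
from h import *
p,M,s=info()
print(row(p,M,(.5686,-.2382,.20),84,0))
E
```

```text
t 5.05 p [ 0.5685 -0.2408  0.0319] yaw 83.86 tilt [ 0.001  0.    -1.   ] F [-1.   0.8  5.5] w 0.174 g 58.5 q [ 0.13  0.65  0.27  1.8  -0.25  0.72  2.  ]
[0.0002, 0.0053, -0.3363, 0.0, 0.0001, -0.0004, 0.0]
```

>>> carry_out(motion=[[[0,0,-0.06,0,0,0,0],[0,0,-0.15,0,0,0,0],[0,0,-0.25,0,0,0,0],[0,0,-0.25,0,0,0,0],[0,0,-0.25,0,0,0,0],[0,0,-0.25,0,0,0,0]]])

```text
clock: 5.8
tool_pos: [0.5672, -0.2403, 0.1546]
ee_rot: [-0.168, -3.134, -0.001]
wrist_force: [-0.0, 1.2, -2.1]
gripper_width: 0.172
grasp_force: 59.1
```

```bash
python3 - <<'E'
from h import *
p,M,s=info()
print(row(p,M,(.540,-.045,.15),-.5,0))
E
```

```text
t 5.8 p [ 0.5672 -0.2403  0.1546] yaw 83.86 tilt [-0.003  0.001 -1.   ] F [-0.   1.2 -2.1] w 0.172 g 59.1 q [ 0.09  0.5   0.33  1.71 -0.19  0.97  1.95]
[0.0958, 0.3826, 0.0097, -0.0003, -0.0005, 0.2343, 0.0]
```

>>> carry_out(motion=[[[0.096,0.383,0.01,-0.0003,-0.0005,0.2343,0],[0.096,0.383,0.01,-0.0003,-0.0005,0.2343,0],[0.096,0.383,0.01,-0.0003,-0.0005,0.2343,0],[0.096,0.383,0.01,-0.0003,-0.0005,0.2343,0],[0.096,0.383,0.01,-0.0003,-0.0005,0.2343,0],[0.096,0.383,0.01,-0.0003,-0.0005,0.2343,0],[0.096,0.383,0.01,-0.0003,-0.0005,0.2343,0],[0.096,0.383,0.01,-0.0003,-0.0005,0.2343,0],[0.096,0.383,0.01,-0.0003,-0.0005,0.2343,0],[0.096,0.383,0.01,-0.0003,-0.0005,0.2343,0],[0.096,0.383,0.01,-0.0003,-0.0005,0.2343,0]]])

```text
clock: 7.18
tool_pos: [0.5409, -0.0454, 0.1511]
ee_rot: [2.227, 2.212, 0.002]
wrist_force: [-0.5, -0.9, -2.3]
gripper_width: 0.177
grasp_force: 59.1
```

```bash
python3 - <<'E'
from h import *
p,M,s=info()
t=env.read_camera("top"); 
a=cv2.resize(t[180:240,190:290],(800,480),interpolation=cv2.INTER_CUBIC); save(a,"v1.png")
for r in env.place_of("top","punch_tip")[:3]: print(r, atz("top",r["point"],p[2]+.019))
print(row(p,M,(.540,-.045,.15),-.5,0))
E
```

```text
t 7.17 p [ 0.5409 -0.0454  0.1511] yaw -0.38 tilt [ 0.003 -0.001 -1.   ] F [-0.5 -0.9 -2.3] w 0.177 g 59.1 q [-0.52  0.44  0.7   1.92 -0.36  0.91  0.35]
{'point': [341.6, 249.8], 'score': 0.76} [ 0.42618245 -0.32285603  0.1701273 ]
{'point': [324.5, 119.3], 'score': 0.61} [ 0.8320108  -0.27795805  0.1701273 ]
{'point': [405.3, 209.3], 'score': 0.55} [ 0.54857559 -0.52262512  0.1701273 ]
[0.0008, -0.0017, 0.0022, 0.0005, 0.0002, 0.0003, 0.0]
```

View pics/v1.png

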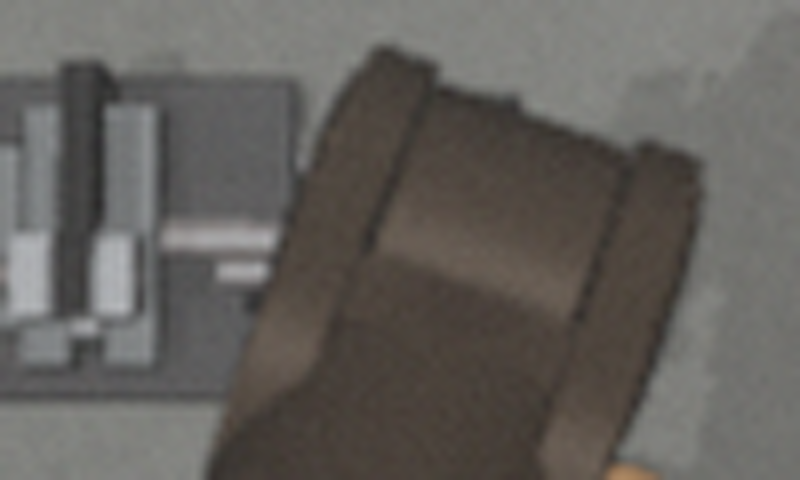

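```bash
python3 - <<'E'
from h import *
np.set_printoptions(precision=4,suppress=True)
f=lambda u,v,z:atz("top",(190+(u+.5)/8-.5,180+(v+.5)/8-.5),z)
p,M,s=info()
print("tip",f(218,270.5,p[2]+.019), "expected from tcp", p+M[:,0]*.105, p-M[:,0]*.105)
print("lug",f(113,233,.1055),f(113,317,.1055), f(135,275,.1055))
s=env.read_camera("side")
save(s[120:190,190:270],"v2.png",9)
P=p-M[:,0]*.105*np.sign((p-M[:,0]*.105)[1]-p[1])
print(proj("side",P+[0,0,.019]))
E
```

```text
t 7.28 p [ 0.541  -0.0454  0.1513] yaw -0.43 tilt [ 0.003 -0.001 -1.   ] F [-0.1  0.5 -2.4] w 0.177 g 59.1 q [-0.52  0.44  0.7   1.92 -0.36  0.91  0.35]
tip [0.5416 0.0597 0.1703] expected from tcp [0.5418 0.0596 0.1512] [ 0.5402 -0.1504  0.1514]
lug [0.5573 0.1085 0.1055] [0.5233 0.1086 0.1055] [0.5402 0.0996 0.1055]
[226.7219 153.1987]
```

View pics/v2.png

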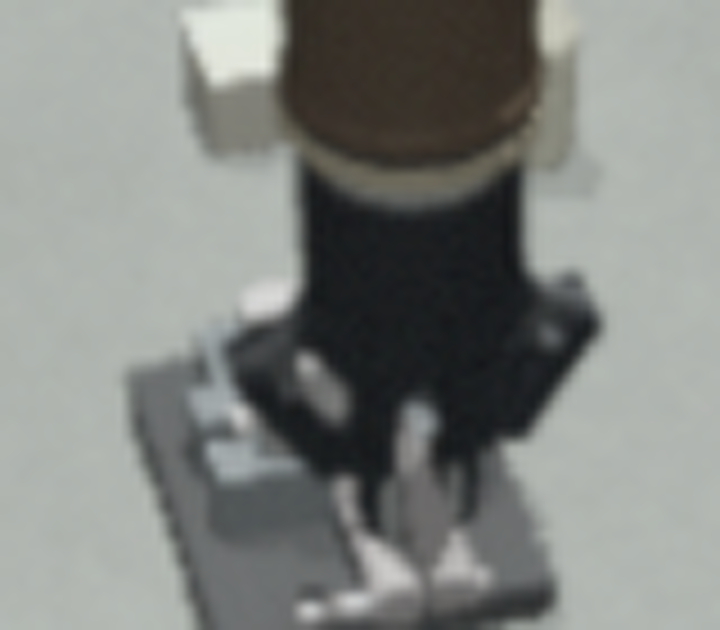

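```bash
python3 - <<'E'
from h import *
np.set_printoptions(precision=4,suppress=True)
p,M,s=cur()
for d in(-.05,.05,.105):
  for dz in(-.008,.008): print(d,dz,(proj("side",p+M[:,0]*d+[0,0,.019+dz])-[190,120])*9)
o=proj("side",(.5404,.0997,.0895)); print("bore exp",(o-[190,120])*9)
for x in(.5233,.5573): print((proj("side",(x,.0997,.1055))-[190,120])*9, (proj("side",(x,.1157,.1055))-[190,120])*9)
E
```

```text
-0.05 -0.008 [450.2824 601.4507]
-0.05 0.008 [450.4166 568.6195]
0.05 -0.008 [371.311  411.6388]
0.05 0.008 [370.7595 378.7952]
0.105 -0.008 [331.0838 314.9505]
0.105 0.008 [330.2101 282.1652]
bore exp [303.51   390.6325]
[259.8983 368.7117] [249.2775 342.3493]
[344.3099 351.8639] [333.1397 325.7618]
```

```bash
python3 - <<'E'
from h import *
np.set_printoptions(precision=1,suppress=True)
im=env.read_camera("side")
for m in env.masks_of("side","punch"):
  k=m["mask"]; c=im[k].mean(0)
  if c[0]-c[1]<40:
    yx=np.argwhere(k); print(m["score"],c,len(yx))
    for r in np.unique(yx[:,0]): q=yx[yx[:,0]==r,1]; print((r-120)*9,(q.min()-190)*9,(q.max()-190)*9)
for r in env.place_of("side","punch_tip"): print((np.array(r["point"])-[190,120])*9,r["score"])
g=cv2.resize(cv2.convertScaleAbs(im[150:192,215:250],alpha=1.3),None,fx=16,fy=14,interpolation=cv2.INTER_NEAREST); save(g,"v3.png")
E
```

```text
[ 976.5 2144.7] 0.88
[ 312.3 1620.9] 0.72
[1497.6 1157.4] 0.66
```

View pics/v3.png

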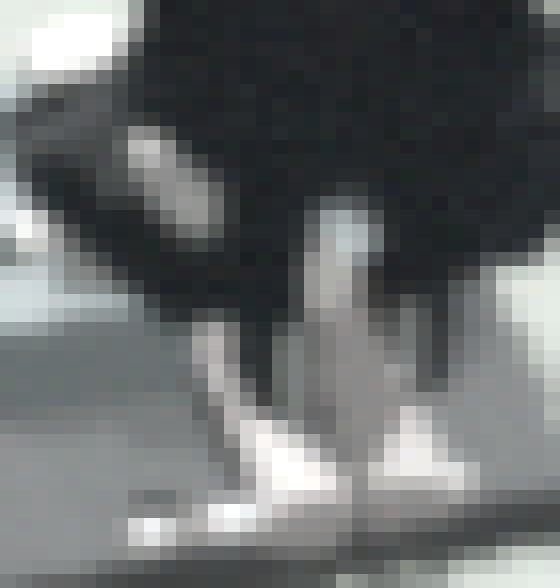

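```bash
python3 - <<'E'
from h import *
p,M,s=info()
print(row(p,M,(.5395,.003,.12),-.5,0),row(p,M,(.5395,.003,.1),-.5,0))
E
```

```text
t 7.47 p [ 0.541  -0.0454  0.1514] yaw -0.48 tilt [ 0.003 -0.001 -1.   ] F [ 0.5 -0.4 -1.9] w 0.173 g 59.1 q [-0.52  0.44  0.7   1.92 -0.36  0.91  0.35]
[0.0968, -0.004, 0.0626, 0.0005, 0.0001, 0.0001, 0.0] [0.0969, -0.0042, 0.1026, 0.0005, 0.0001, 0.0001, 0.0]
```

>>> carry_out(motion=[[[0.05,-0.004,0.06,0.0005,0.0001,0,0],[0.097,-0.004,0.062,0.0005,0.0001,0,0],[0.097,-0.004,0.085,0.0005,0.0001,0,0],[0.097,-0.004,0.103,0.0005,0.0001,0,0],[0.097,-0.004,0.103,0.0005,0.0001,0,0],[0.097,-0.004,0.103,0.0005,0.0001,0,0]]])

```text
clock: 8.22
tool_pos: [0.5397, 0.0023, 0.1]
ee_rot: [2.232, 2.21, -0.0]
wrist_force: [-0.3, 0.5, -1.2]
gripper_width: 0.176
grasp_force: 59.2
```

```bash
python3 - <<'E'
from h import *
p,M,s=info()
t=env.read_camera("top"); save(t[185:230,190:240],"v4.png",12)
E
```

```text
t 8.22 p [0.5397 0.0023 0.1   ] yaw -0.56 tilt [ 0.    -0.001 -1.   ] F [-0.3  0.5 -1.2] w 0.176 g 59.2 q [-0.57  0.51  0.65  1.97 -0.43  0.8   0.31]
```

View pics/v4.png

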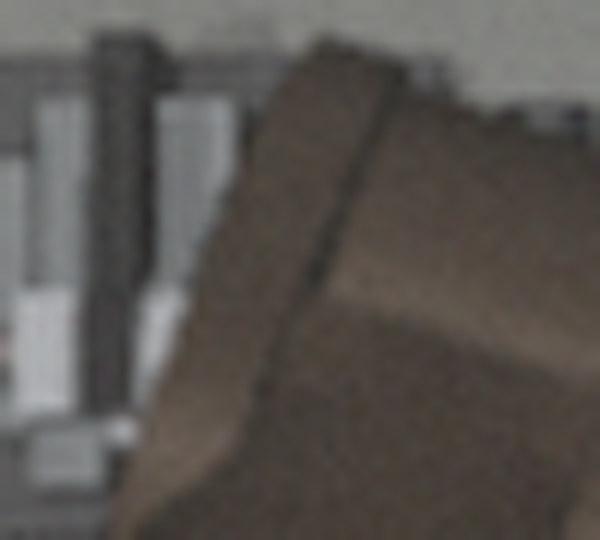

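>>> carry_out(motion=[[[0,0,0.002,0,0,0,0],[0,0,0.004,0,0,0,0],[0,0,0.006,0,0,0,0],[0,0,0.007,0,0,0,0],[0,0,0.008,0,0,0,0]]])

```text
clock: 8.9
tool_pos: [0.5396, 0.0032, 0.0957]
ee_rot: [2.231, 2.212, -0.0]
wrist_force: [0.6, 1.1, -2.4]
gripper_width: 0.175
grasp_force: 59.2
```

>>> carry_out(motion=[[[0,0,0.001,0,0,0,0],[0,0,0.002,0,0,0,0],[0,0,0.002,0,0,0,0]]])

```text
clock: 9.28
tool_pos: [0.5396, 0.0031, 0.0947]
ee_rot: [2.231, 2.212, -0.0]
wrist_force: [-0.2, -0.1, -2.0]
gripper_width: 0.174
grasp_force: 59.2
```

>>> carry_out(motion=[[[0,0,0.001,0,0,0,0],[0,0,0.002,0,0,0,0],[0,0,0.002,0,0,0,0]]])

```text
clock: 9.65
tool_pos: [0.5396, 0.0031, 0.0937]
ee_rot: [2.231, 2.212, -0.0]
wrist_force: [0.5, -0.3, -1.8]
gripper_width: 0.176
grasp_force: 59.2
```

>>> carry_out(motion=[[[0,0,0.001,0,0,0,0],[0,0,0.002,0,0,0,0],[0,0,0.002,0,0,0,0]]])

```text
clock: 10.02
tool_pos: [0.5396, 0.0031, 0.0927]
ee_rot: [2.231, 2.212, -0.0]
wrist_force: [0.7, -1.0, -2.2]
gripper_width: 0.176
grasp_force: 59.2
```

```bash
python3 -c "
from h import *
p,M,s=info();print(s['ft_torque'])"
```

```text
t 10.03 p [0.5396 0.0031 0.0927] yaw -0.49 tilt [ 0. -0. -1.] F [ 0.7 -1.  -2.2] w 0.176 g 59.2 q [-0.56  0.52  0.64  1.97 -0.44  0.79  0.32]
[-0.01954118 -0.03909631 -0.000418  ]
```

>>> carry_out(motion=[[[0,0,0.001,0,0,0,0],[0,0,0.001,0,0,0,0]]])

```text
clock: 10.28
tool_pos: [0.5395, 0.0032, 0.0922]
ee_rot: [2.231, 2.212, -0.0]
wrist_force: [-0.7, 0.5, -1.6]
gripper_width: 0.176
grasp_force: 59.2
```

```bash
python3 -c "
from h import *
p,M,s=info();print(s['ft_torque'])"
```

```text
t 10.28 p [0.5395 0.0032 0.0922] yaw -0.49 tilt [ 0. -0. -1.] F [-0.7  0.5 -1.6] w 0.176 g 59.2 q [-0.56  0.52  0.64  1.98 -0.44  0.78  0.32]
[-0.04297117  0.01759991  0.03917743]
```

>>> carry_out(motion=[[[0,0,0.001,0,0,0,0],[0,0,0.001,0,0,0,0]]])

```text
clock: 10.52
tool_pos: [0.5396, 0.0031, 0.0917]
ee_rot: [2.231, 2.212, -0.0]
wrist_force: [-0.2, 0.5, -2.1]
gripper_width: 0.175
grasp_force: 59.2
```

>>> carry_out(motion=[[[0,0,0.001,0,0,0,0],[0,0,0.001,0,0,0,0]]])

```text
clock: 10.78
tool_pos: [0.5396, 0.0032, 0.0912]
ee_rot: [2.231, 2.212, -0.0]
wrist_force: [-0.4, -0.2, -2.3]
gripper_width: 0.178
grasp_force: 59.2
```

```bash
python3 -c "
from h import *
p,M,s=info();print(s['ft_torque'])"
```

```text
t 10.78 p [0.5396 0.0032 0.0912] yaw -0.49 tilt [ 0. -0. -1.] F [-0.4 -0.2 -2.3] w 0.178 g 59.2 q [-0.56  0.52  0.64  1.98 -0.44  0.78  0.32]
[0.0122899  0.00948121 0.01328023]
```

>>> carry_out(motion=[[[0,0,0.001,0,0,0,0],[0,0,0.001,0,0,0,0]]])

```text
clock: 11.02
tool_pos: [0.5396, 0.0032, 0.0908]
ee_rot: [2.231, 2.212, -0.0]
wrist_force: [-0.1, -0.9, -1.5]
gripper_width: 0.174
grasp_force: 59.2
```

>>> carry_out(motion=[[[0,0,0.001,0,0,0,0],[0,0,0.001,0,0,0,0]]])

```text
clock: 11.28
tool_pos: [0.5396, 0.0031, 0.0903]
ee_rot: [2.231, 2.212, -0.0]
wrist_force: [-1.2, -1.0, -0.9]
gripper_width: 0.178
grasp_force: 59.4
```

```bash
python3 -c "
from h import *
p,M,s=info();print(s['ft_torque'])"
```

```text
t 11.28 p [0.5396 0.0031 0.0903] yaw -0.5 tilt [ 0. -0. -1.] F [-1.2 -1.  -0.9] w 0.178 g 59.4 q [-0.56  0.52  0.64  1.98 -0.44  0.78  0.32]
[0.18172824 0.07151439 0.05612818]
```

>>> carry_out(motion=[[[0,0,0.0006,0,0,0,0],[0,0,0.0006,0,0,0,0]]])

```text
clock: 11.52
tool_pos: [0.5397, 0.0031, 0.09]
ee_rot: [2.231, 2.212, 0.0]
wrist_force: [-1.2, -1.2, 1.9]
gripper_width: 0.172
grasp_force: 59.5
```

```bash
python3 -c "
from h import *
p,M,s=info();print(s['ft_torque'])"
```

```text
t 11.53 p [0.5397 0.0031 0.09  ] yaw -0.5 tilt [ 0. -0. -1.] F [-1.2 -1.2  1.9] w 0.172 g 59.5 q [-0.56  0.52  0.64  1.98 -0.44  0.78  0.32]
[0.19700329 0.06606064 0.06124019]
```

>>> carry_out(motion=[[[0,0,-0.006,0,0,0,0],[-0.03,0,-0.006,0,0,0,0],[-0.056,0,-0.006,0,0,0,0],[-0.056,0,0.01,0,0,0,0],[-0.056,0,0.0412,0,0,0,0],[-0.056,0,0.0412,0,0,0,0],[-0.056,0,0.0412,0,0,0,0]]])

```text
clock: 12.4
tool_pos: [0.5392, -0.0246, 0.069]
ee_rot: [-2.23, -2.212, 0.001]
wrist_force: [-0.1, -0.0, -1.3]
gripper_width: 0.175
grasp_force: 59.2
```

```bash
python3 - <<'E'
from h import *
p,M,s=info();print(s['ft_torque'])
print(row(p,M,(.5394,-.011,.0694),-.5,0))
im=env.read_camera("side"); 
s=cv2.resize(im[130:195,190:265],(750,650),interpolation=cv2.INTER_CUBIC); save(s[:600],"v5.png")
E
```

```text
t 12.4 p [ 0.5392 -0.0246  0.069 ] yaw -0.47 tilt [-0.001 -0.    -1.   ] F [-0.1 -0.  -1.3] w 0.175 g 59.2 q [-0.49  0.55  0.61  1.99 -0.47  0.74  0.4 ]
[-0.0123051  -0.02105261 -0.00627253]
[0.0272, 0.0002, -0.0007, -0.0001, 0.0001, 0.0001, 0.0]
```

View pics/v5.png

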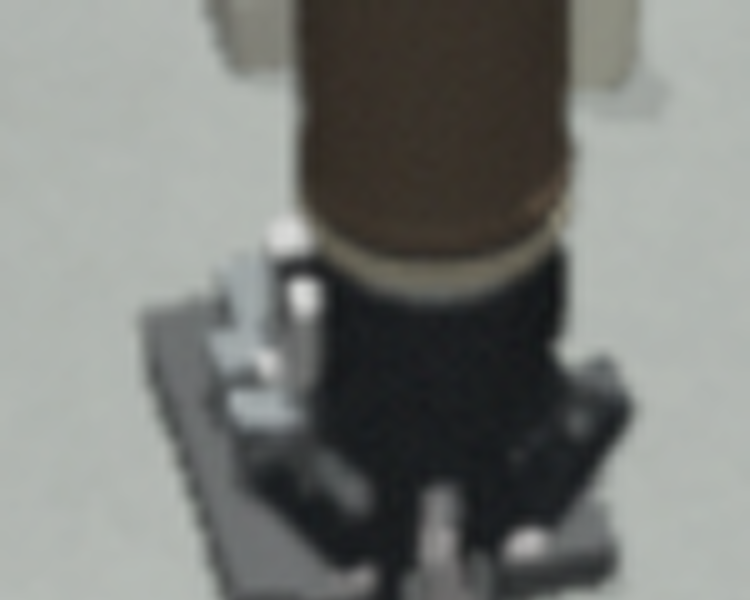

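>>> carry_out(motion=[[[0.015,0.0004,0,0,0,0,0],[0.027,0.0004,0,0,0,0,0],[0.032,0.0004,0,0,0,0,0],[0.034,0.0004,0,0,0,0,0],[0.035,0.0004,0,0,0,0,0],[0.035,0.0004,0,0,0,0,0]]])

```text
clock: 13.2
tool_pos: [0.5397, -0.0075, 0.0694]
ee_rot: [2.231, 2.211, -0.0]
wrist_force: [0.2, -1.1, -1.5]
gripper_width: 0.174
grasp_force: 59.2
```

>>> carry_out(motion=[[[0.001,0,0,0,0,0,0],[0.002,0,0,0,0,0,0],[0.002,0,0,0,0,0,0]]])

```text
clock: 13.58
tool_pos: [0.5397, -0.0064, 0.0694]
ee_rot: [2.231, 2.212, -0.0]
wrist_force: [0.2, -0.4, -2.6]
gripper_width: 0.174
grasp_force: 59.2
```

>>> carry_out(motion=[[[0.001,0,0,0,0,0,0],[0.002,0,0,0,0,0,0],[0.002,0,0,0,0,0,0]]])

```text
clock: 13.95
tool_pos: [0.5397, -0.0053, 0.0694]
ee_rot: [2.231, 2.212, -0.0]
wrist_force: [-0.2, 0.3, -2.1]
gripper_width: 0.178
grasp_force: 59.2
```

```bash
python3 -c "
from h import *
p,M,s=info();print(s['ft_torque'])"
```

```text
t 13.95 p [ 0.5397 -0.0053  0.0694] yaw -0.48 tilt [ 0. -0. -1.] F [-0.2  0.3 -2.1] w 0.178 g 59.2 q [-0.53  0.55  0.62  1.99 -0.47  0.74  0.36]
[-0.06393065  0.03796909  0.01740167]
```

>>> carry_out(motion=[[[0.001,0,0,0,0,0,0],[0.002,0,0,0,0,0,0],[0.002,0,0,0,0,0,0]]])

```text
clock: 14.32
tool_pos: [0.5397, -0.0043, 0.0693]
ee_rot: [2.231, 2.212, -0.0]
wrist_force: [0.7, 0.1, -2.1]
gripper_width: 0.175
grasp_force: 59.2
```

>>> carry_out(motion=[[[0.001,0,0,0,0,0,0],[0.002,0,0,0,0,0,0],[0.002,0,0,0,0,0,0]]])

```text
clock: 14.7
tool_pos: [0.5397, -0.0033, 0.0693]
ee_rot: [2.231, 2.212, -0.0]
wrist_force: [-0.4, 0.1, -1.9]
gripper_width: 0.176
grasp_force: 59.2
```

```bash
python3 -c "
from h import *
p,M,s=info();print(s['ft_torque'])"
```

```text
t 14.7 p [ 0.5397 -0.0033  0.0693] yaw -0.49 tilt [ 0. -0. -1.] F [-0.4  0.1 -1.9] w 0.176 g 59.2 q [-0.53  0.55  0.62  1.99 -0.47  0.74  0.36]
[-0.06080384 -0.06681305 -0.03136493]
```

Tip is nominally 2 mm past the face without contact. I'll carry on.

>>> carry_out(motion=[[[0.001,0,0,0,0,0,0],[0.002,0,0,0,0,0,0],[0.002,0,0,0,0,0,0]]])

```text
clock: 15.08
tool_pos: [0.5397, -0.0023, 0.0693]
ee_rot: [2.231, 2.212, -0.0]
wrist_force: [0.2, -0.0, -2.5]
gripper_width: 0.176
grasp_force: 59.2
```

>>> carry_out(motion=[[[0.001,0,0,0,0,0,0],[0.002,0,0,0,0,0,0],[0.002,0,0,0,0,0,0]]])

```text
clock: 15.45
tool_pos: [0.5397, -0.0013, 0.0693]
ee_rot: [2.231, 2.212, -0.0]
wrist_force: [-0.5, 0.1, -3.2]
gripper_width: 0.178
grasp_force: 59.2
```

```bash
python3 -c "
from h import *
p,M,s=info();print(s['ft_torque'])"
```

```text
t 15.45 p [ 0.5397 -0.0013  0.0693] yaw -0.49 tilt [ 0. -0. -1.] F [-0.5  0.1 -3.2] w 0.178 g 59.2 q [-0.53  0.55  0.62  1.99 -0.47  0.74  0.36]
[-0.06490857 -0.01911219  0.00051042]
```

>>> carry_out(motion=[[[0.001,0,0,0,0,0,0],[0.002,0,0,0,0,0,0],[0.003,0,0,0,0,0,0],[0.004,0,0,0,0,0,0],[0.004,0,0,0,0,0,0]]])

```text
clock: 16.08
tool_pos: [0.5397, 0.0007, 0.0693]
ee_rot: [2.231, 2.212, -0.0]
wrist_force: [0.0, -0.3, -1.9]
gripper_width: 0.174
grasp_force: 59.2
```

>>> carry_out(motion=[[[0.001,0,0,0,0,0,0],[0.002,0,0,0,0,0,0],[0.003,0,0,0,0,0,0],[0.003,0,0,0,0,0,0]]])

```text
clock: 16.58
tool_pos: [0.5398, 0.0022, 0.0694]
ee_rot: [2.231, 2.212, -0.0]
wrist_force: [0.8, -0.1, -2.4]
gripper_width: 0.175
grasp_force: 59.2
```

```bash
python3 -c "
from h import *
p,M,s=info();print(s['ft_torque'])"
```

```text
t 16.57 p [0.5398 0.0022 0.0694] yaw -0.49 tilt [ 0. -0. -1.] F [ 0.8 -0.1 -2.4] w 0.175 g 59.2 q [-0.54  0.55  0.62  1.99 -0.47  0.74  0.35]
[-0.03441943 -0.03509622  0.04551922]
```

>>> carry_out(motion=[[[0.001,0,0,0,0,0,0],[0.003,0,0,0,0,0,0],[0.005,0,0,0,0,0,0],[0.006,0,0,0,0,0,0]]])

```text
clock: 17.08
tool_pos: [0.5397, 0.0034, 0.0694]
ee_rot: [2.231, 2.209, -0.002]
wrist_force: [-0.8, -7.4, -1.9]
gripper_width: 0.173
grasp_force: 59.2
```

>>> carry_out(motion=[[[0.002,0,0,0,0,0,0],[0.004,0,0,0,0,0,0],[0.005,0,0,0,0,0,0],[0.006,0,0,0,0,0,0]]])

```text
clock: 17.58
tool_pos: [0.5397, 0.0054, 0.0695]
ee_rot: [2.232, 2.207, -0.003]
wrist_force: [-0.7, -9.7, -1.5]
gripper_width: 0.175
grasp_force: 59.2
```

```bash
python3 -c "
from h import *
p,M,s=info();print(s['ft_torque'])"
```

```text
t 17.57 p [0.5397 0.0054 0.0695] yaw -0.63 tilt [ 0.    -0.003 -1.   ] F [-0.7 -9.7 -1.5] w 0.175 g 59.2 q [-0.55  0.55  0.62  1.99 -0.47  0.74  0.34]
[-1.93129941  0.13404395  0.08134113]
```

>>> carry_out(motion=[[[0.002,0,0,0,0,0,0],[0.004,0,0,0,0,0,0],[0.006,0,0,0,0,0,0],[0.008,0,0,0,0,0,0],[0.01,0,0,0,0,0,0],[0.012,0,0,0,0,0,0],[0.014,0,0,0,0,0,0],[0.016,0,0,0,0,0,0],[0.018,0,0,0,0,0,0],[0.02,0,0,0,0,0,0]]])

```text
clock: 18.82
tool_pos: [0.5398, 0.0151, 0.0695]
ee_rot: [2.232, 2.207, -0.003]
wrist_force: [-1.1, -9.5, -1.6]
gripper_width: 0.171
grasp_force: 59.2
```

```bash
python3 -c "
from h import *
p,M,s=info();print(s['ft_torque'])"
```

```text
t 18.82 p [0.5398 0.0151 0.0695] yaw -0.64 tilt [ 0.    -0.003 -1.   ] F [-1.1 -9.5 -1.6] w 0.171 g 59.2 q [-0.57  0.56  0.62  1.99 -0.47  0.74  0.32]
[-2.08123511  0.09983328  0.0022023 ]
```

Moving smoothly at about 9.5 N. Advance another ~17 mm.

>>> carry_out(motion=[[[0.002,0,0,0,0,0,0],[0.004,0,0,0,0,0,0],[0.006,0,0,0,0,0,0],[0.008,0,0,0,0,0,0],[0.01,0,0,0,0,0,0],[0.012,0,0,0,0,0,0],[0.014,0,0,0,0,0,0],[0.016,0,0,0,0,0,0],[0.018,0,0,0,0,0,0],[0.02,0,0,0,0,0,0],[0.022,0,0,0,0,0,0],[0.024,0,0,0,0,0,0],[0.026,0,0,0,0,0,0],[0.028,0,0,0,0,0,0],[0.03,0,0,0,0,0,0],[0.031,0,0,0,0,0,0]]])

```text
clock: 20.82
tool_pos: [0.5401, 0.0308, 0.0695]
ee_rot: [2.232, 2.207, -0.003]
wrist_force: [-0.4, -9.6, -1.5]
gripper_width: 0.172
grasp_force: 59.2
```

```bash
python3 -c "
from h import *
p,M,s=info();print(s['ft_torque'])"
```

```text
t 20.82 p [0.5401 0.0308 0.0695] yaw -0.64 tilt [ 0.001 -0.003 -1.   ] F [-0.4 -9.6 -1.5] w 0.172 g 59.2 q [-0.6   0.56  0.62  1.99 -0.47  0.74  0.29]
[-1.94266118  0.06364659  0.02257077]
```

>>> carry_out(motion=[[[0.001,0,0,0,0,0,0],[0.002,0,0,0,0,0,0],[0.003,0,0,0,0,0,0]]])

```text
clock: 21.2
tool_pos: [0.5401, 0.0323, 0.0695]
ee_rot: [2.232, 2.207, -0.003]
wrist_force: [0.4, -9.8, -2.2]
gripper_width: 0.176
grasp_force: 59.2
```

>>> carry_out(motion=[[[0.001,0,0,0,0,0,0],[0.002,0,0,0,0,0,0],[0.002,0,0,0,0,0,0]]])

```text
clock: 21.58
tool_pos: [0.5402, 0.0335, 0.0695]
ee_rot: [2.232, 2.207, -0.003]
wrist_force: [-0.8, -9.1, -1.3]
gripper_width: 0.175
grasp_force: 59.2
```

```bash
python3 - <<'E'
from h import *
p,M,s=info()
E
```

```text
t 21.57 p [0.5402 0.0335 0.0695] yaw -0.63 tilt [ 0.001 -0.003 -1.   ] F [-0.8 -9.1 -1.3] w 0.175 g 59.2 q [-0.6   0.56  0.62  1.99 -0.47  0.74  0.29]
```

>>> carry_out(motion=[[[0.001,0,0,0,0,0,0],[0.002,0,0,0,0,0,0],[0.002,0,0,0,0,0,0]]])

```text
clock: 21.95
tool_pos: [0.5401, 0.0345, 0.0695]
ee_rot: [2.232, 2.207, -0.003]
wrist_force: [-0.1, -9.2, -1.4]
gripper_width: 0.179
grasp_force: 59.2
```

>>> carry_out(motion=[[[-0.02,0,0,0,0,0,0],[-0.05,0,0,0,0,0,0],[-0.1,0,0,0,0,0,0],[-0.17,0,0,0,0,0,0],[-0.17,0,0,0,0,0,0],[-0.17,0,-0.1,0,0,0,0],[-0.17,0,-0.18,0,0,0,0],[-0.17,0,-0.18,0,0,0,0],[-0.17,0,-0.18,0,0,0,0]]])

```text
clock: 23.08
tool_pos: [0.5389, -0.0473, 0.1588]
ee_rot: [-2.23, -2.212, 0.0]
wrist_force: [-0.1, -0.2, -1.8]
gripper_width: 0.177
grasp_force: 59.5
```

```bash
python3 - <<'E'
from h import *
p,M,s=info()
print(row(p,M,(.5685,-.2403,.155),83.86,0))
t=env.read_camera("top")
# bright/pinkish pin head left of far lug
np.set_printoptions(linewidth=200)
print(t[208:220:1,172:200].mean(2).astype(int))
E
```

```text
t 23.07 p [ 0.5389 -0.0473  0.1588] yaw -0.45 tilt [-0.001  0.    -1.   ] F [-0.1 -0.2 -1.8] w 0.177 g 59.5 q [-0.53  0.43  0.71  1.91 -0.35  0.92  0.34]
[-0.3856, 0.0623, 0.0074, -0.0, -0.0001, -0.2342, 0.0]
[[129 127 129 128 133 114 120 130 128 128 128 125 128 129 129 130 130 130 130 131 107 116 130 131 114  81  69  67]
 [127 128 128 129 131 114 125 128 128 127 129 130 129 129 129 130 130 132 133 146 151 154 157 157 119  69  61  61]
 [128 124 126 126 130 118 125 130 128 129 126 130 126 123 123 124 130 131 129 156 176 175 173 165 115  64  66  64]
 [127 128 124 130 132 119 124 125 114 123 129 125 128 121 116 113 119 126 122 158 174 173 172 158 109  67  70  68]
 [132 129 127 128 130 121 129 126 114 121 126 127 121 120 117 118 117 115 116 154 176 173 175 159 108  66  66  69]
 [129 129 131 130 130 120 142 144 142 150 149 145 147 148 146 146 146 144 142 164 172 173 173 156 107  67  68  66]
 [128 127 126 127 130 118 145 143 145 153 154 154 155 156 157 157 156 155 157 169 173 173 172 157 109  64  68  68]
 [130 126 125 129 130 120 132 131 121 120 120 117 119 122 124 121 126 125 131 162 175 174 175 158 105  66  65  66]
 [127 126 127 128 128 108 107 112 101  89  83  84  83  87  88  88  89  90 102 151 172 174 175 156 107  64  70  66]
 [127 128 125 126 128 105 105 114 117  97 101 111 111 110 111 112 107 111 121 159 175 172 171 159 107  68  68  65]
 [126 126 131 128 126 101 111 120 124 115 118 125 125 128 129 129 128 126 136 162 174 174 176 157 107  71  69  71]
 [128 128 130 130 123 100 110 122 128 125 124 126 127 127 126 128 127 128 131 143 144 138 131 124  95  81  91  99]]
```

>>> carry_out(motion=[[[-0.3856,0.0623,0.007,0,0,-0.2342,0],[-0.3856,0.0623,0.007,0,0,-0.2342,0],[-0.3856,0.0623,0.007,0,0,-0.2342,0],[-0.3856,0.0623,0.007,0,0,-0.2342,0],[-0.3856,0.0623,0.007,0,0,-0.2342,0],[-0.3856,0.0623,0.007,0,0,-0.2342,0],[-0.3856,0.0623,0.007,0,0,-0.2342,0],[-0.3856,0.0623,0.007,0,0,-0.2342,0],[-0.3856,0.0623,0.007,0,0,-0.2342,0],[-0.3856,0.0623,0.007,0,0,-0.2342,0],[-0.3856,0.0623,0.007,0,0,-0.2342,0],[-0.3856,0.0623,0.007,0,0,-0.2342,0]]])

```text
clock: 24.62
tool_pos: [0.5689, -0.2408, 0.1558]
ee_rot: [-0.171, -3.137, 0.001]
wrist_force: [-0.1, -0.2, -1.4]
gripper_width: 0.18
grasp_force: 59.3
```

```bash
python3 - <<'E'
from h import *
p,M,s=info()
print(row(p,M,(.5685,-.2405,.045),83.86,0),row(p,M,(.5685,-.2405,.0335),83.86,0))
E
```

```text
t 24.62 p [ 0.5689 -0.2408  0.1558] yaw 83.77 tilt [-0. -0. -1.] F [-0.1 -0.2 -1.4] w 0.18 g 59.3 q [ 0.11  0.5   0.3   1.7  -0.17  0.97  1.93]
[0.0008, 0.0005, 0.2216, -0.0001, -0.0, -0.0002, 0.0] [0.0008, 0.0006, 0.2446, -0.0001, -0.0, -0.0002, 0.0]
```

>>> carry_out(motion=[[[0.0008,0.0005,0.08,0,0,-0.0002,0],[0.0008,0.0005,0.15,0,0,-0.0002,0],[0.0008,0.0005,0.2,0,0,-0.0002,0],[0.0008,0.0005,0.22,0,0,-0.0002,0],[0.0008,0.0005,0.23,0,0,-0.0002,0],[0.0008,0.0005,0.238,0,0,-0.0002,0],[0.0008,0.0005,0.243,0,0,-0.0002,0],[0.0008,0.0005,0.2446,0,0,-0.0002,0],[0.0008,0.0005,0.2446,0,0,-0.0002,0]]])

```text
clock: 25.75
tool_pos: [0.5686, -0.2407, 0.0339]
ee_rot: [0.167, 3.137, -0.001]
wrist_force: [-0.2, 1.0, -2.2]
gripper_width: 0.169
grasp_force: 59.3
```

```bash
python3 - <<'E'
from h import *
p,M,s=info();print(s["ft_torque"])
E
```

```text
t 25.75 p [ 0.5686 -0.2407  0.0339] yaw 83.89 tilt [ 0. -0. -1.] F [-0.2  1.  -2.2] w 0.169 g 59.3 q [ 0.15  0.65  0.25  1.8  -0.23  0.73  1.98]
[-6.08939006e-03 -2.19578237e-02 -7.15617097e-05]
```

Not yet seated (2 mm above the grasp height, no contact force). Lower the last bit and let go.

>>> carry_out(motion=[[[0,0,0.002,0,0,0,0],[0,0,0.0036,0,0,0,0],[0,0,0.0036,0,0,0,0]]])

```text
clock: 26.12
tool_pos: [0.5685, -0.2407, 0.0319]
ee_rot: [0.167, 3.137, -0.0]
wrist_force: [0.7, 0.2, -0.4]
gripper_width: 0.174
grasp_force: 59.5
```

```bash
python3 - <<'E'
from h import *
p,M,s=info();print(s["ft_torque"])
E
```

```text
t 26.12 p [ 0.5685 -0.2407  0.0319] yaw 83.89 tilt [ 0. -0. -1.] F [ 0.7  0.2 -0.4] w 0.174 g 59.5 q [ 0.15  0.65  0.25  1.8  -0.23  0.72  1.98]
[-0.01161385 -0.02106121  0.01892253]
```

>>> carry_out(motion=[[[0,0,0.0002,0,0,0,0.25],[0,0,0.0002,0,0,0,0.4],[0,0,0.0002,0,0,0,0.6],[0,0,0.0002,0,0,0,0.9],[0,0,0.0002,0,0,0,0.9],[0,0,-0.03,0,0,0,0.9],[0,0,-0.1,0,0,0,0.9],[0,0,-0.2,0,0,0,0.9],[0,0,-0.3,0,0,0,0.9],[0,0,-0.4,0,0,0,0.9],[0,0,-0.4,0,0,0,0.9],[0,0,-0.4,0,0,0,0.9],[0,0,-0.4,0,0,0,0.9]]])

```text
clock: 27.75
tool_pos: [0.5677, -0.2402, 0.2308]
ee_rot: [-0.167, -3.135, -0.0]
wrist_force: [-0.4, 0.9, 0.7]
gripper_width: 0.902
grasp_force: 0.0
```

```bash
python3 - <<'E'
from h import *
np.set_printoptions(precision=4,suppress=True)
info()
for c in("side","top"):
  im=env.read_camera(c)
  for m in env.masks_of(c,"punch"):
    k=m["mask"]; col=im[k].mean(0)
    if col[0]-col[1]<40: print(c,m["score"],m["point"],k.sum(),cv2.minAreaRect(np.argwhere(k)[:,::-1].astype(np.float32)))
for r in env.place_of("side","punch"): print(r["point"],r["score"])
for r in env.place_of("side","punch_tip"): print("tip",r["point"],r["score"])
print("exp",proj("side",(.5686,-.2382,.05)),proj("side",(.4643,-.2279,.05)))
E
```

```text
t 27.75 p [ 0.5677 -0.2402  0.2308] yaw 83.89 tilt [-0.002  0.    -1.   ] F [-0.4  0.9  0.7] w 0.902 g 0.0 q [ 0.09  0.43  0.32  1.61 -0.15  1.13  1.91]
side 0.64 [259.2, 242.4] 264 ((257.54052734375, 243.2432403564453), (7.562353610992432, 41.75734329223633), 80.53767395019531)
top 0.72 [306.4, 212.0] 77 ((307.94610595703125, 212.02346801757812), (4.099588871002197, 44.20198059082031), 3.012787342071533)
top 0.22 [270.1, 250.9] 155 ((267.0, 246.0), (16.0, 16.0), 90.0)
[268.6, 330.2] 0.83
[260.8, 240.1] 0.59
[330.1, 230.3] 0.54
[205.8, 269.8] 0.47
tip [297.2, 358.3] 0.87
tip [229.2, 249.4] 0.64
tip [355.4, 246.8] 0.54
exp [262.2284 242.2421] [228.6676 247.7959]
```

The punch is back in its lane: side-view tip at (229,249), against (227,249) at the start. I'm handing in.

```bash
python3 -c "
from cell import env
print(env.job_done())"
```

```text
the job is handed in; nothing more can be done
None
```

I drove the pin to about 37–38 mm of travel (estimated from the arm position and camera, at about 10 N on the wrist force), laid the punch back in its notches, and handed the job in at about 28 s; the judge returned no verdict.

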